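# Unlatch the test guard and load the sample

### The arm

A 7-joint arm with a two-finger parallel gripper is mounted at the origin on a cart in front of the work surface, level with it; the furniture and walls round the work are solid. World frame = base frame: x ahead of the robot, y to its left, z up, the work surface at z = 0. Lengths are in mm, angles in degrees, forces in N, time in s.
With the tool pointing down it reaches from about 425 to 1025 mm from the base axis. Payload 9.4 kg.
Tool frame: the origin (TCP) lies at the very end of the fingers, on their centre line; the grasp point (between the pads) lies 19 mm behind it (hold_point_z is the distance from the TCP to the grasp point, in mm); x points along the fingers, z is the direction in which the jaws open and shut, and the axes are right-handed (so a half turn about x gives the same grasp; the last joint's range is limited). The gripper opens to 93 mm and grips with 3 to 60 N. Pads are 15 mm wide; open, the fingers measure 128 mm over their backs; the gripper's body (75 mm by 188 mm) begins 65 mm behind the grasp point.
Start: joints at [66.939, 34.337, -0.143, 91.639, 0.103, 54.024, -4.572], TCP at [232.038, -686.864, 218.618] pointing down, gripper open.
Joint ranges: [-147.43, 147.43], [-19.82, 112.94], [-74.19, 73.91], [6.32, 146.72], [-59.91, 239.91], [6.04, 106.73], [-150.56, 150.56]. Speed limits (degrees/s): [127.2, 127.2, 172.46, 172.46, 180, 180, 180].

### API

Orientations are given as a 3x3 rotation matrix whose columns are the frame's x, y, z axes.
In Python, from station import * gives the robot as it stands.
- The arm moves only by the tool carry_out, never from a script. Its argument "deltas" is a list of rows, each an object of numbers: "x", "y", "z": the shift along the world's x, y, z in m; "ax", "ay", "az": the turn, a rotation vector about the world's x, y, z in degrees. A call has 1 to 8 rows; each row is the pose to reach, as a shift and turn from the pose commanded when the call began; what a row does not reach only later rows make up. A row lasts 1/10 s, in which the tool goes at most 50 mm and 8.59 degrees, less where a joint would pass 70% of its speed; a pose out of reach is approached as far as the arm can. A call with a gripper value outside its range is refused whole. "fingers" is the opening, from 0 (shut) to 1 (fully open), set as the call begins (left out, the last holds). The fingers move at their own pace and stop on an object; "grip_force" is the grip in N (left out, the last holds). Time passes only in rows, so rows that repeat a pose let the fingers close. It gives the time, the measured TCP pose, the force and the opening at its end, in the units of the state.
- get_state(): the state, without advancing time (a new reading comes with each control period).
- snapshot(name): name is "scene" or "top" or "wrist"; returns (picture, depth): 480x640x3 uint8, blue, green, red; 480x640 float32, mm along the optical axis (not along the pixel's ray), 0 where there is no reading.
- camera_model(name): a dict with "fovy" (degrees; the focal length in pixels is half the picture's height over the tangent of half this angle, whatever the lens; pixels are square), "cx", "cy" (the principal point, pixels), "dist_coeffs" ([k1, k2, p1, p2, k3] as OpenCV has them; the pictures are not rectified), "pose" (4x4, takes a point from camera to world coordinates). Camera axes: x right, y down, z forward; pixel columns grow to the right and rows downward; lengths in mm; the calibration is good to about 2 mm. A picture is of the moment at which its call begins: read the wrist's pose just before it. camera_model takes no time and is no camera call; for the wrist camera it gives the pose at the moment of the call.
- job_done(): hands the job in, once; it reports no verdict.
The state is a dict: "time": time; "joint_positions": joint angles; "dq": joint speeds; "joint_efforts": joint torques, N m; "ee_pos": TCP position; "tool_rot": TCP orientation; "force": force on the tool from outside, world axes, zero at the start; "moment": the same for the moment, N m; "gripper_width": finger opening in mm.
Only numpy, scipy, OpenCV 4.12 (cv2) and the standard library are available. Lean on these libraries where they do the work, as an engineer would, in place of code of your own. Each camera call takes 0.05 s, during which the arm holds its last target. There are 200 camera calls.

### The job

Lift the gravity latch bar of the small yellow test guard (the one with the red knob) out of its catch and swing the gate wide open, to a right angle or a little more. Then stand the plain brass cylinder weight upright on the middle of the green sample disc inside, setting it down gently, and let go; leave the gate wide open and the other, knobbed weight where it is.

Things in the scene. Friction and masses are not known exactly. Their poses are not given: they have to be found in the camera images.
- guard: fixed guard bay, yellow posts, clear panels, 195 deep x 250 wide x 260 mm high. Origin on the worktop below the centre of the green disc; x to its back, y to its left (facing its gate), z up; it faces the left half of the bench, turned 25 to 45 degrees. The gate closes the front at x = -85 mm between two 18 mm square posts (inner faces y = +/-104 mm). Side panels and front posts are 180 mm high; in front of the roof the top is open.
- roof_edge (a point): middle of the roof's front lower edge, 242 mm above the worktop, 10 mm in front of the disc's centre. The roof runs back from here over the disc, so the disc can be served only with the tool tilted about 30 to 45 degrees, coming through the gateway from the front and above.
- disc_top (a point): centre of the top face of the green sample disc (64 mm diameter, fixed on a brass electrode) inside the guard, 31 mm above the worktop
- gate_hinge (a point): point on the gate's vertical hinge axis at worktop height, at the left end of the gate (guard frame x = -85, y = +100 mm); its axes are those of the guard
- gate (a joint): gate angle, rad: 0 shut, grows as the free (right) end swings out of the front and on to the left; stop at 1.75. Aluminium frame with clear panel, 193 mm wide from the hinge axis, 14 mm thick, 15 to 165 mm above the worktop; light, stays where it is left. With the latch down it gives only about 0.01 rad.
- latch (a joint): angle of the latch bar, rad: 0 level in the catch (its rest by gravity), grows as it is lifted; clear of the catch from 0.18, stop at 0.45. Let go, it falls back to 0 by itself.
- latch_pivot (a point): pivot of the steel latch bar (6 x 137 x 14 mm) on the gate's front: 100 mm from the hinge axis, 17 mm in front of the gate's middle plane, 115 mm above the worktop. The bar runs from here 126 mm away from the hinge; the knob sits 60 mm along it, so it rises up to 26 mm on a 60 mm arc. Axes are those of the gate.
- latch_knob (a point): grasp point on the axis of the latch bar's red round knob, 33 mm in front of the bar's front face: a rod of 14 mm diameter standing 61 mm straight out of the bar to the front (along -x of the gate), its last 8 mm a 19 mm collar. Axes are those of the bar: x along the rod into the gate.
- catch_lip (a point): top of the upright steel lip (8 mm thick, 20 mm wide) on the right front post, behind which the bar's end lies. It is 52 mm to the right of the knob's axis; its front face is 13 mm in front of the bar's front face, its top 9 mm above the bar's middle line.
- gate_edge (a point): middle of the top of the gate's free end stile, 186 mm from the hinge axis, 165 mm above the worktop
- weight_200: loose plain brass cylinder weight, 32 mm diameter, 28 mm high, about 0.2 kg; origin at the centre of its underside, z its axis; stands on the worktop far to the left of the guard
- weight_knob: loose brass weight with a small knob on top, 25 mm diameter, 34 mm high; origin at the centre of its underside; not to be used

How it is judged (in metres and radians):
On the way, in this order (a step that is already met when the one before it is completed fails the run):
1. the latch bar is lifted clear of the catch while the gate is still shut (value of joint latch above 0.18 rad and value of joint gate below 0.04 rad), for 0.05 s.
2. the gate is swung wide open (about a right angle, at least 1.4 rad) (value of joint gate above 1.4 rad), for 0.2 s.
3. the plain brass weight stands on the green disc (distance between weight_200 and disc_top below 0.014 m and angle between weight_200's own z axis and vertical below 0.12 rad), for 0.2 s.
At the end, for the whole second after the job is handed in: the gate stands still, open by at least 1.4 rad, the latch bar hangs at its rest (below 0.08 rad), and the plain brass weight stands upright (within 0.08 rad), at rest, flat on the green disc with its centre within 14 mm of the disc's centre (value of joint gate above 1.4 rad and value of joint latch below 0.08 rad and horizontal distance between weight_200 and disc_top below 0.014 m and z of weight_200 in the frame of disc_top between -0.003 and 0.003 m and angle between weight_200's own z axis and vertical below 0.08 rad and linear speed of weight_200 below 0.02 m/s and velocity of joint gate between -0.1 and 0.1 rad/s); the robot touches nothing.
It fails at once if the weight is dropped or slammed onto the disc (faster than 0.4 m/s near it) (distance between weight_200 and disc_top below 0.03 m and linear speed of weight_200 above 0.4 m/s).
It fails at once if the knobbed weight is moved by more than 30 mm (distance of weight_knob from where it was at the start of the episode above 0.03 m).
It also fails if it takes over 67 s, if anything falls off the work surface, if the arm or the gripper's body presses on something with over 40 N, if the wrist force passes 120 N, or if a joint passes its speed limit or range.

## Working session

There is one attempt and no reset: what is moved stays moved. The work goes in short steps, Python scripts to look and compute and a tool call to move; the robot and the scene stay as the last step left them, time stands still between calls to the robot, and variables do not carry over. Pictures are saved under pics/ and viewed, about 8 in all and at most 12, crops included, and the job is handed in when it is done.

Besides the shell and the picture viewer there is one more tool, called by a JSON object that holds its "api" and its "payload", one argument or row to a line. carry_out: Moves the arm, as the interface text tells. Its arguments: {"type":"object","properties":{"deltas":{"type":"array","items":{"type":"object","properties":{"x":{"type":"number"},"y":{"type":"number"},"z":{"type":"number"},"ax":{"type":"number"},"ay":{"type":"number"},"az":{"type":"number"}}}},"fingers":{"type":"number"},"grip_force":{"type":"number"}},"required":["deltas"]}

```bash
mkdir -p pics; ls; cat > h.py <<'E'
from station import *
import numpy as np, cv2
def K(c):
    f=240/np.tan(np.radians(c["fovy"]/2)); return np.array([[f,0,c["cx"]],[0,f,c["cy"]],[0,0,1.]])
def snap(n,f=None):
    c=camera_model(n); p,d=snapshot(n)
    if f: cv2.imwrite("pics/"+f,p)
    return c,p,d
def px2w(c,d,u,v,z=None):
    q=cv2.undistortPoints(np.array([[[u,v]]],float),K(c),np.array(c["dist_coeffs"],float))[0,0]
    P=np.array(c["pose"]); r=np.array([q[0],q[1],1.])
    if z is None: s=d[int(v),int(u)] if not np.isscalar(d) else d
    else:
        R=P[:3,:3]@r; s=(z-P[2,3])/R[2]
    return P[:3,:3]@(r*s)+P[:3,3]
def w2px(c,X):
    P=np.linalg.inv(np.array(c["pose"])); X=np.atleast_2d(X)
    q,_=cv2.projectPoints((X@P[:3,:3].T+P[:3,3]).reshape(-1,1,3),np.zeros(3),np.zeros(3),K(c),np.array(c["dist_coeffs"],float))
    return q[:,0]
def cloud(c,d):
    v,u=np.mgrid[0:480,0:640]; q=cv2.undistortPoints(np.stack([u,v],-1).reshape(-1,1,2).astype(float),K(c),np.array(c["dist_coeffs"],float))[:,0]
    s=d.reshape(-1,1); P=np.array(c["pose"])
    return (np.c_[q,np.ones(len(q))]*s@P[:3,:3].T+P[:3,3]).reshape(480,640,3)
E
python3 - <<'E'
from h import *
s=get_state(); print(s)
a=snap("scene");b=snap("top")
for x in(a,b): print(np.round(np.array(x[0]["pose"]),3).tolist(),x[0]["fovy"])
cv2.imwrite("pics/a.png",a[1]);cv2.imwrite("pics/b.png",b[1])
np.savez("ab.npz",a=a[1],ad=a[2],b=b[1],bd=b[2])
E
```

```text
pics
{'time': 0.0, 'joint_positions': array([66.94009968, 34.38403023, -0.14618667, 91.68095605,  0.10459797,
       54.02608603, -4.57211152]), 'dq': array([ 0.07659214, -0.00929174,  0.07167505, -0.06378721,  0.02573359,
        0.0193512 ,  0.00133145]), 'joint_efforts': array([-4.13013340e-04, -7.65073800e+01,  1.49735335e+00, -2.52353990e+01,
       -5.24345145e-02,  1.67549058e-02,  1.45191152e-04]), 'ee_pos': array([ 231.84683916, -686.39671036,  217.76586083]), 'tool_rot': array([[-6.58344016e-04,  9.47377924e-01,  3.20116598e-01],
       [ 1.44468701e-03,  3.20117235e-01, -9.47376836e-01],
       [-9.99998740e-01, -1.61231581e-04, -1.57941184e-03]]), 'force': array([1.00932293, 0.28783489, 1.19880392]), 'moment': array([-0.03714491, -0.02487516,  0.03411494]), 'gripper_width': 92.98609491628427}
[[-0.417, -0.413, 0.81, -407.93], [-0.908, 0.163, -0.385, 535.091], [0.027, -0.896, -0.443, 676.44], [0.0, 0.0, 0.0, 1.0]] 48.72495956027002
[[-0.055, -0.976, 0.211, 368.449], [-0.998, 0.055, -0.008, 85.253], [-0.003, -0.211, -0.977, 1162.033], [0.0, 0.0, 0.0, 1.0]] 48.107767098608385
```

View pics/a.png

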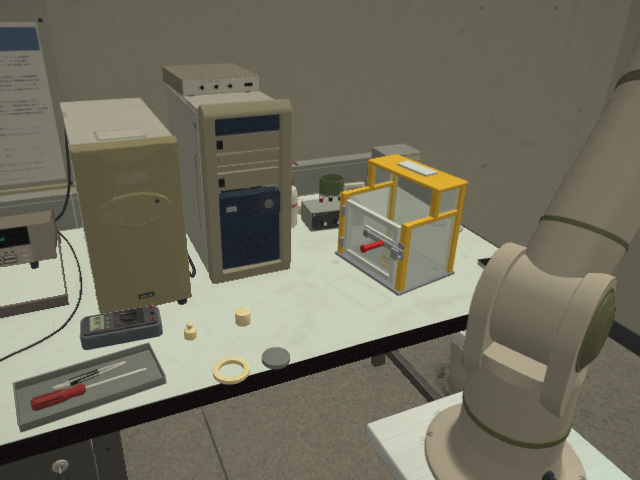

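View pics/b.png

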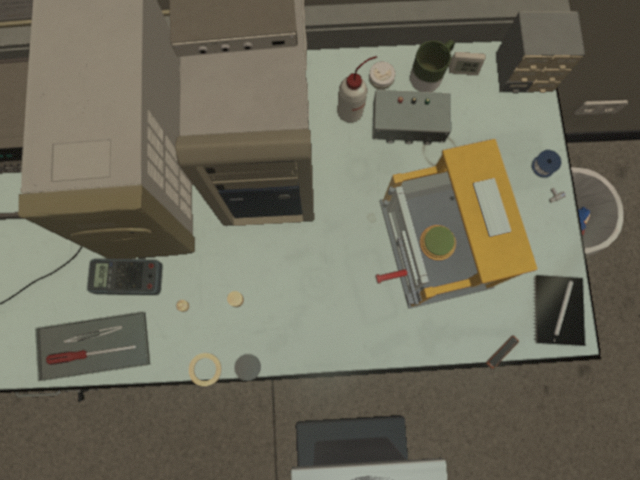

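Scene: guard at (400,225) with its gate to the left, red knob at (372,246), plain weight at (243,317), knobbed weight at (190,332). Top: disc (438,241), knob (390,277), plain weight (235,298).

```bash
python3 - <<'E'
from h import *
D=np.load("ab.npz")
for n,i in(("scene","a"),("top","b")):
    c=camera_model(n);im=D[i];d=D[i+"d"];W=cloud(c,d)
    hsv=cv2.cvtColor(im,cv2.COLOR_BGR2HSV)
    print(n,(d>0).mean())
    yel=(hsv[...,0]>15)&(hsv[...,0]<28)&(hsv[...,1]>180)&(d>0)
    P=W[yel]; R=P[(P[:,2]>245)&(P[:,2]<275)]
    print("roof z",np.median(R[:,2]),len(R),cv2.minAreaRect(R[:,:2].astype(np.float32)))
    print(np.round(cv2.boxPoints(cv2.minAreaRect(R[:,:2].astype(np.float32)))))
    g=(hsv[...,0]>30)&(hsv[...,0]<60)&(hsv[...,1]>90)&(d>0)
    G=W[g];G=G[(abs(G[:,2]-31)<12)];print("green",len(G),G.mean(0) if len(G) else"", np.median(G,0))
    r=((hsv[...,0]<6)|(hsv[...,0]>174))&(hsv[...,1]>150)&(d>0)
    Q=W[r];Q=Q[(Q[:,2]>95)&(Q[:,2]<150)&(Q[:,1]<0)];
    if len(Q):
        m=np.median(Q,0);u=np.linalg.svd(Q-m)[2][0];print("red",len(Q),m,u,Q.min(0),Q.max(0))
    for z0,nm in((28,"w200"),(34,"wk")):
        pass
    for (u,v) in {"a":[(243,312),(190,329)],"b":[(235,298),(182,305)]}[i]:
        m=hsv[v-14:v+15,u-14:u+15]; w=W[v-14:v+15,u-14:u+15]
        b=(m[...,1]>70)&(m[...,0]<30)&(w[...,2]>8)
        Q=w[b]; T=Q[Q[:,2]>23]
        print(len(Q),np.round(Q.mean(0)),"top",len(T),T.mean(0),T.min(0),T.max(0))
E
```

```text
scene 0.9960546875
roof z 249.63051643536232 1175 ((608.921142578125, -224.13548278808594), (252.29296875, 107.8189697265625), 10.133922576904297)
[[ 475. -193.]
 [ 494. -299.]
 [ 743. -255.]
 [ 724. -149.]]
green 0  [nan nan nan]
red 128 [515.49265573 -55.41791523 117.28649249] [-0.99810441 -0.01780696 -0.05891091] [503.87706689 -92.65526933 109.30019884] [919.04164198 -27.91947286 140.88130928]
194 [496. 263.  22.] top 112 [500.16783794 261.73701338  26.44198641] [485.34046894 245.64971335  23.03374034] [514.50557799 276.43071192  29.26704472]
123 [490. 377.  19.] top 25 [492.34917548 376.02274727  29.76745664] [489.29138231 370.46405161  23.53667072] [500.31217879 380.88782849  33.74176493]
top 0.9959765625
roof z nan 0 ((0.0, 0.0), (0.0, 0.0), 0.0)
[[0. 0.]
 [0. 0.]
 [0. 0.]
 [0. 0.]]
green 641 [ 614.50755944 -185.73430088   31.59720359] [ 603.42269041 -185.59342964   31.64072868]
red 195 [919.53923452 -24.63787658 141.98512957] [-0.99154183 -0.11973024 -0.05009455] [514.88493695 -89.54363656 117.2230834 ] [942.95225349  -3.903395   149.00381652]
172 [502. 258.  28.] top 165 [502.18288893 258.93895658  28.72476721] [488.083889   244.13267619  23.79830529] [516.42561239 273.43320485  33.78700125]
93 [493. 370.  35.] top 28 [490.49818071 364.07972341  72.35307417] [368.44914418  85.25298699  23.18704939] [ 503.50167243  383.17223604 1162.03282961]
  return _methods._mean(a, axis=axis, dtype=dtype,
  ret = um.true_divide(
  ret = ret.dtype.type(ret / rcount)
```

```bash
python3 - <<'E'
from h import *
from scipy.optimize import least_squares
D=np.load("ab.npz")
for n,i in(("scene","a"),("top","b")):
    c=camera_model(n);im=D[i];d=D[i+"d"];W=cloud(c,d);hsv=cv2.cvtColor(im,cv2.COLOR_BGR2HSV)
    yel=(hsv[...,0]>12)&(hsv[...,0]<30)&(hsv[...,1]>150)&(W[...,2]>225)&(W[...,2]<290)&(W[...,1]<-50)&(d>0)
    R=W[yel];print(n,"roof z",np.median(R[:,2]))
    r=cv2.minAreaRect(R[:,:2].astype(np.float32));print(r,np.round(cv2.boxPoints(r)).tolist())
    rd=((hsv[...,0]<6)|(hsv[...,0]>174))&(hsv[...,1]>150)&(W[...,0]<600)&(W[...,1]<0)&(W[...,1]>-130)&(W[...,2]>90)&(d>0)
    Q=W[rd];m=np.median(Q,0);u=np.linalg.svd(Q-m)[2][0];print("red",len(Q),m,u,Q.min(0),Q.max(0),"heading",np.degrees(np.arctan2(u[1],u[0])))
    if i=="b":
        g=(hsv[...,0]>30)&(hsv[...,0]<60)&(hsv[...,1]>90);g[:, :405]=0;g[:,475:]=0;g[:210]=0;g[275:]=0
        ct=max(cv2.findContours(g.astype(np.uint8),0,2)[0],key=cv2.contourArea)
        e=cv2.fitEllipse(ct);print(e,px2w(c,d,*e[0],z=31))
    # tall stuff near the gate's sweep
    T=(W[...,2]>60)&(W[...,0]>480)&(W[...,0]<850)&(W[...,1]>60)&(W[...,1]<330)&(d>0)
    Q=W[T];print("tower",len(Q),Q[:,:2].min(0),Q[:,:2].max(0),"min y at x<800",Q[Q[:,0]<800][:,1].min() if (Q[:,0]<800).any() else None)
E
```

```text
scene roof z 249.37283557609697
((608.7575073242188, -223.837158203125), (252.4646453857422, 108.03921508789062), 9.908501625061035) [[475.0, -192.0], [494.0, -299.0], [742.0, -255.0], [724.0, -149.0]]
red 127 [515.47217966 -55.83679157 117.22187278] [-1.86327014e-01  9.82487415e-01 -8.50333378e-04] [503.87706689 -92.65526933 109.30019884] [543.70135218 -29.66495599 123.1911275 ] heading 100.73851396549956
tower 17597 [650.31098789  81.66191293] [849.99265268 283.64560879] min y at x<800 81.66191293468052
top roof z 252.64845872436047
((608.37939453125, -224.95169067382812), (247.80209350585938, 101.6709976196289), 10.204368591308594) [[477.0, -197.0], [495.0, -297.0], [739.0, -253.0], [721.0, -153.0]]
red 79 [521.09194328 -73.62050969 121.90088576] [-1.80620078e-01  9.83552593e-01 -8.26908317e-04] [514.88493695 -89.54363656 117.2230834 ] [528.8848253  -51.5315389  126.63759497] heading 100.40588324246423
((439.2958679199219, 240.40896606445312), (27.25883674621582, 27.61155128479004), 101.52518463134766) [ 602.56046407 -185.0916095    31.        ]
tower 23254 [657.50719913  80.80161355] [849.99928985 282.45009095] min y at x<800 81.56625998756712
```

{"api": "carry_out", "payload": {
  "deltas": [
    {"z":0.05},
    {"z":0.1},
    {"z":0.13,"x":0.01,"y":0.03,"az":5},
    {"z":0.13,"x":0.03,"y":0.07,"az":10},
    {"z":0.13,"x":0.05,"y":0.11,"az":16},
    {"z":0.13,"x":0.07,"y":0.155,"az":22},
    {"z":0.13,"x":0.09,"y":0.2,"az":28},
    {"z":0.13,"x":0.11,"y":0.245,"az":34}
  ]
}}

```text
$.deltas[0]: bad value
```

```bash
python3 - <<'E'
from h import *
D=np.load("ab.npz")
for n,i in(("scene","a"),("top","b")):
    c=camera_model(n);W=cloud(c,D[i+"d"])
    for y in range(60,300,20):
        r=[]
        for z0,z1 in((50,150),(150,260),(260,600)):
            T=(W[...,2]>z0)&(W[...,2]<z1)&(W[...,0]>450)&(W[...,0]<900)&(W[...,1]>y)&(W[...,1]<y+20)
            r.append((int(T.sum()),round(float(np.percentile(W[T][:,0],2))) if T.sum()>3 else None))
        print(n,y,r)
E
```

```text
scene 60 [(0, None), (0, None), (0, None)]
scene 80 [(211, 656), (281, 656), (580, 656)]
scene 100 [(369, 656), (456, 656), (1014, 657)]
scene 120 [(287, 670), (336, 667), (871, 660)]
scene 140 [(286, 670), (370, 666), (879, 660)]
scene 160 [(293, 670), (359, 667), (906, 659)]
scene 180 [(301, 670), (382, 670), (921, 660)]
scene 200 [(301, 670), (366, 671), (947, 660)]
scene 220 [(317, 671), (385, 669), (955, 660)]
scene 240 [(262, 659), (293, 659), (877, 658)]
scene 260 [(503, 655), (601, 656), (1704, 656)]
scene 280 [(597, 659), (758, 660), (1009, 660)]
top 60 [(0, None), (0, None), (0, None)]
top 80 [(117, 658), (169, 658), (2104, 659)]
top 100 [(124, 659), (191, 658), (2395, 659)]
top 120 [(130, 674), (202, 668), (2396, 662)]
top 140 [(123, 673), (201, 669), (2391, 662)]
top 160 [(126, 673), (206, 670), (2397, 662)]
top 180 [(136, 673), (185, 671), (2402, 662)]
top 200 [(134, 673), (199, 670), (2389, 662)]
top 220 [(134, 674), (192, 670), (2378, 662)]
top 240 [(184, 659), (259, 659), (2530, 660)]
top 260 [(128, 658), (188, 659), (2393, 659)]
top 280 [(3, None), (6, 661), (119, 661)]
```

{"api": "carry_out", "payload": {
  "deltas": [
    {"x":0,"y":0,"z":0.05,"ax":0,"ay":0,"az":0},
    {"x":0,"y":0,"z":0.1,"ax":0,"ay":0,"az":0},
    {"x":0.01,"y":0.03,"z":0.13,"ax":0,"ay":0,"az":5}
  ]
}}

```text
time: 0.4
ee_pos: [240.0, -660.0, 351.4]
tool_rot: [[-0.0, 0.917, 0.398], [-0.004, 0.398, -0.917], [-1.0, -0.002, 0.004]]
force: [1.1, -0.1, -0.1]
gripper_width: 93.0
```

```bash
cat >> h.py <<'E'
class G: 
    O=np.array([602,-183.5,0.]); a=np.radians(10.2)
def g2w(p):
    y=np.array([np.cos(G.a),np.sin(G.a),0]); x=np.array([y[1],-y[0],0]); p=np.atleast_2d(p).astype(float)
    return G.O+p[:,:1]*x+p[:,1:2]*y+p[:,2:]*np.array([0,0,1.])
def gate(th,s,n,z):  # s along gate from hinge, n in front of mid plane
    d=np.array([-np.sin(th),-np.cos(th)]); f=np.array([-np.cos(th),np.sin(th)])
    q=np.array([-85,100])+s*d+n*f; return g2w([[*q,z]])[0]
E
python3 - <<'E'
from h import *
D=np.load("ab.npz")
out=[]
for n,i in(("scene","a"),("top","b")):
    c=camera_model(n);im=D[i].copy()
    def L(a,b,col):
        p=w2px(c,np.array([a,b])); cv2.line(im,*[tuple(int(round(8*t)) for t in q) for q in p],col,1,cv2.LINE_AA,3)
    for th,col in((0,(255,0,255)),(np.pi/2,(255,255,0))):
        for z in(15,165): L(gate(th,0,0,z),gate(th,193,0,z),col)
        L(gate(th,193,0,15),gate(th,193,0,165),col)
        L(gate(th,160,20,115),gate(th,160,81,115),col)
    for y in(-125,125): L(g2w([[-10,y,260]])[0],g2w([[101,y,260]])[0],(255,0,0))
    for x in(-10,101): L(g2w([[x,-125,260]])[0],g2w([[x,125,260]])[0],(255,0,0))
    for k in range(36):
        t=[np.radians(10*k),np.radians(10*k+10)]; L(*g2w([[32*np.cos(q),32*np.sin(q),31] for q in t]),(0,0,255))
    for z in(0,300): L(np.array([658,80,z]),np.array([658,285,z]),(0,255,0)); L(np.array([658,80,z]),np.array([858,80,z]),(0,255,0))
    r=im[60:300,230:480] if i=="a" else im[130:330,290:540]
    out.append(cv2.resize(r[:200,:250] if i=="b" else r[20:220],None,fx=3,fy=3,interpolation=cv2.INTER_CUBIC)[:, :750])
cv2.imwrite("pics/c.png",cv2.resize(np.vstack(out),(500,800))[:,:] if 0 else cv2.resize(np.hstack(out),(800,320)))
E
```

```text
(no output)
```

View pics/c.png

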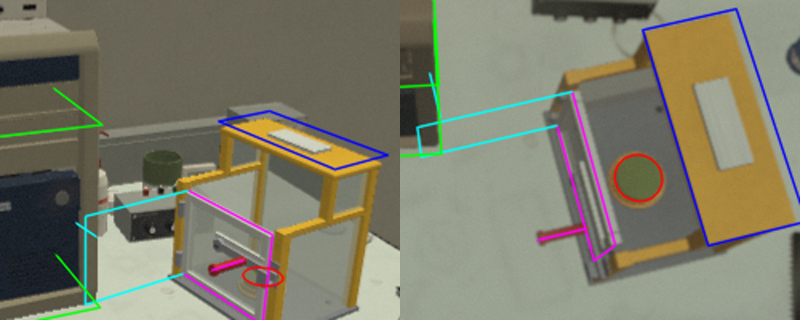

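The overlay fits the gate and disc well. The tower's right edge is close to the gate's fully open position, so I will open by the knob first and watch the force as the gate nears the tower.

{"api": "carry_out", "payload": {
  "deltas": [
    {"x":0.02,"y":0.043,"z":0,"ax":0,"ay":0,"az":5.5},
    {"x":0.04,"y":0.086,"z":0,"ax":0,"ay":0,"az":11},
    {"x":0.06,"y":0.129,"z":0,"ax":0,"ay":0,"az":16.5},
    {"x":0.08,"y":0.172,"z":0,"ax":0,"ay":0,"az":22},
    {"x":0.1,"y":0.215,"z":0,"ax":0,"ay":0,"az":27.5},
    {"x":0.12,"y":0.258,"z":0,"ax":0,"ay":0,"az":33},
    {"x":0.14,"y":0.301,"z":0,"ax":0,"ay":0,"az":38.5},
    {"x":0.16,"y":0.344,"z":0,"ax":0,"ay":0,"az":44}
  ]
}}

```text
time: 1.2
ee_pos: [402.3, -311.0, 348.6]
tool_rot: [[-0.0, 0.376, 0.926], [-0.0, 0.926, -0.376], [-1.0, -0.0, -0.0]]
force: [2.1, -0.1, -0.7]
gripper_width: 93.0
```

{"api": "carry_out", "payload": {
  "deltas": [
    {"x":0.02,"y":0.043,"z":0,"ax":0,"ay":0,"az":5.5},
    {"x":0.04,"y":0.086,"z":0,"ax":0,"ay":0,"az":11},
    {"x":0.06,"y":0.129,"z":0,"ax":0,"ay":0,"az":16.5},
    {"x":0.08,"y":0.172,"z":0,"ax":0,"ay":0,"az":22},
    {"x":0.1,"y":0.215,"z":-0.02,"ax":0,"ay":0,"az":27.5},
    {"x":0.119,"y":0.258,"z":-0.06,"ax":0,"ay":0,"az":32.7},
    {"x":0.119,"y":0.258,"z":-0.1,"ax":0,"ay":0,"az":32.7},
    {"x":0.119,"y":0.258,"z":-0.1,"ax":0,"ay":0,"az":32.7}
  ]
}}

```text
time: 2.0
ee_pos: [518.4, -53.1, 243.9]
tool_rot: [[-0.009, -0.184, 0.983], [0.002, 0.983, 0.184], [-1.0, 0.003, -0.008]]
force: [-0.1, 0.3, 0.1]
gripper_width: 93.1
```

```bash
python3 - <<'E'
from h import *
s=get_state();print(s["ee_pos"],s["joint_positions"])
c,p,d=snap("wrist","d.png");W=cloud(c,d);hsv=cv2.cvtColor(p,cv2.COLOR_BGR2HSV)
rd=((hsv[...,0]<6)|(hsv[...,0]>174))&(hsv[...,1]>150)&(d>0)&(W[...,2]>95)&(W[...,2]<150)
Q=W[rd];r=cv2.minAreaRect(Q[:,:2].astype(np.float32));print(len(Q),r,np.percentile(Q[:,2],98))
print("pred mid rod",(gate(0,160,20,115)+gate(0,160,81,115))/2)
q=cv2.boxPoints(r);print(q)
cv2.imwrite("pics/d.png",p)
print(w2px(c,[gate(0,160,20,122),gate(0,160,81,122),gate(0,0,0,165),gate(0,193,0,165),g2w([[0,0,31]])[0]]))
E
```

```text
[518.38776651 -53.11806602 243.90365476] [ 22.64532515  21.24630907 -30.57454647 114.85738498  14.16168039
  48.00994121  -5.28465767]
1591 ((521.9483032226562, -61.21147155761719), (16.992456436157227, 61.842830657958984), 10.712377548217773) 123.99298937817218
pred mid rod [518.95328121 -60.76657954 115.        ]
[[507.8525   -32.408203]
 [519.3478   -93.17328 ]
 [536.04407  -90.01474 ]
 [524.5488   -29.249664]]
[[317.72163762 288.92090025]
 [318.17159882 206.04233234]
 [559.50368794 341.182202  ]
 [265.63011893 340.93678791]
 [377.8425927  355.56086339]]
```

View pics/d.png

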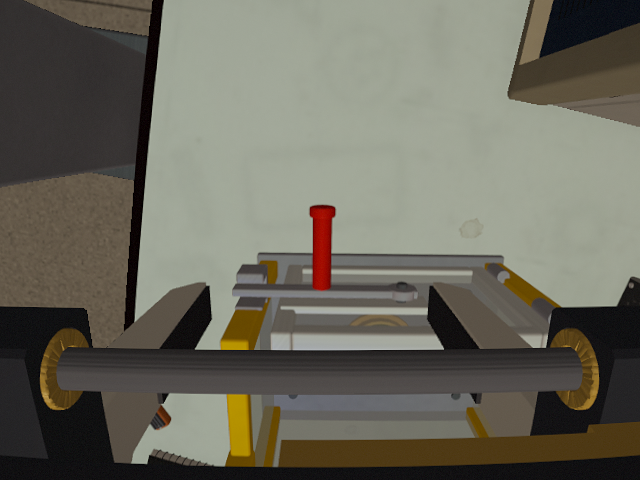

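{"api": "carry_out", "payload": {
  "deltas": [
    {"x":0.002,"y":-0.004,"z":-0.04,"ax":0,"ay":0,"az":0},
    {"x":0.002,"y":-0.004,"z":-0.08,"ax":0,"ay":0,"az":0},
    {"x":0.002,"y":-0.004,"z":-0.11,"ax":0,"ay":0,"az":0},
    {"x":0.002,"y":-0.004,"z":-0.13,"ax":0,"ay":0,"az":0},
    {"x":0.002,"y":-0.004,"z":-0.148,"ax":0,"ay":0,"az":0},
    {"x":0.002,"y":-0.004,"z":-0.148,"ax":0,"ay":0,"az":0},
    {"x":0.002,"y":-0.004,"z":-0.148,"ax":0,"ay":0,"az":0}
  ],
  "fingers": 0.5
}}

```text
time: 2.75
ee_pos: [524.0, -60.0, 102.2]
tool_rot: [[0.002, -0.178, 0.984], [-0.001, 0.984, 0.178], [-1.0, -0.001, 0.001]]
force: [0.5, 0.9, 0.4]
gripper_width: 47.4
```

{"api": "carry_out", "payload": {
  "deltas": [
    {"x":-0.002,"y":0.001,"z":-0.005,"ax":0,"ay":0,"az":0},
    {"x":-0.002,"y":0.001,"z":-0.005,"ax":0,"ay":0,"az":0}
  ]
}}

```text
time: 2.95
ee_pos: [521.2, -58.2, 96.4]
tool_rot: [[0.001, -0.179, 0.984], [-0.0, 0.984, 0.179], [-1.0, -0.001, 0.001]]
force: [-0.2, 0.0, 0.5]
gripper_width: 46.7
```

{"api": "carry_out", "payload": {
  "deltas": [
    {"x":0,"y":0,"z":0,"ax":0,"ay":0,"az":0},
    {"x":0,"y":0,"z":0,"ax":0,"ay":0,"az":0},
    {"x":0,"y":0,"z":0,"ax":0,"ay":0,"az":0},
    {"x":0,"y":0,"z":0,"ax":0,"ay":0,"az":0},
    {"x":0,"y":0,"z":0,"ax":0,"ay":0,"az":0}
  ],
  "fingers": 0,
  "grip_force": 20
}}

```text
time: 3.45
ee_pos: [520.2, -57.9, 95.5]
tool_rot: [[-0.002, -0.18, 0.984], [-0.0, 0.984, 0.18], [-1.0, -0.0, -0.002]]
force: [-0.4, -0.6, 3.8]
gripper_width: 12.8
```

{"api": "carry_out", "payload": {
  "deltas": [
    {"x":0,"y":0,"z":0.005,"ax":0,"ay":0,"az":0},
    {"x":0.001,"y":0,"z":0.01,"ax":0,"ay":0,"az":0},
    {"x":0.002,"y":0,"z":0.015,"ax":0,"ay":0,"az":0},
    {"x":0.003,"y":0,"z":0.02,"ax":0,"ay":0,"az":0},
    {"x":0.003,"y":0,"z":0.02,"ax":0,"ay":0,"az":0},
    {"x":0.003,"y":0,"z":0.02,"ax":0,"ay":0,"az":0},
    {"x":0.003,"y":0,"z":0.02,"ax":0,"ay":0,"az":0}
  ]
}}

```text
time: 4.15
ee_pos: [523.1, -57.6, 115.9]
tool_rot: [[-0.001, -0.18, 0.984], [-0.0, 0.984, 0.18], [-1.0, 0.0, -0.001]]
force: [-5.6, 2.1, 0.8]
gripper_width: 13.4
```

```bash
python3 - <<'E'
from h import *
s=get_state();print(s["ee_pos"],s["force"],s["gripper_width"])
c,p,d=snap("scene");c2,p2,d2=snap("wrist")
cv2.imwrite("pics/e.png",np.hstack([cv2.resize(p[180:300,310:480],(510,360),interpolation=2),cv2.resize(p2[180:400,180:460],(290,228))[0:228].repeat(1,0) if 0 else cv2.resize(p2[160:440,200:425],(290,360))]))
# waypoints for opening (relative), hold pose
G.O=np.array([603.5,-184,0]);G.a=np.radians(10.5)
h=gate(0,0,0,0)
print("hinge",h)
g=np.array([s["ee_pos"][0],s["ee_pos"][1]])-h[:2]
for th in range(0,105,4):
    t=-np.radians(th);R=np.array([[np.cos(t),-np.sin(t)],[np.sin(t),np.cos(t)]]);print(th,np.round(R@g-g,1),np.round(R@g+h[:2]))
E
```

```text
[523.10143691 -57.62020608 115.94613569] [-5.57893461  2.06262696  0.76552856] 13.397941646031311
hinge [686.33547109 -82.19978031   0.        ]
0 [0. 0.] [523. -58.]
4 [ 2.1 11.3] [525. -46.]
8 [ 5.  22.5] [528. -35.]
12 [ 8.7 33.4] [532. -24.]
16 [13.1 44. ] [536. -14.]
20 [18.3 54.3] [541.  -3.]
24 [24.1 64.3] [547.   7.]
28 [30.6 73.8] [554.  16.]
32 [37.8 82.8] [561.  25.]
36 [45.6 91.3] [569.  34.]
40 [54.  99.2] [577.  42.]
44 [ 62.9 106.5] [586.  49.]
48 [ 72.3 113.2] [595.  56.]
52 [ 82.1 119.2] [605.  62.]
56 [ 92.3 124.5] [615.  67.]
60 [102.9 129.1] [626.  71.]
64 [113.8 132.9] [637.  75.]
68 [124.9 136. ] [648.  78.]
72 [136.2 138.3] [659.  81.]
76 [147.6 139.8] [671.  82.]
80 [159.1 140.4] [682.  83.]
84 [170.6 140.3] [694.  83.]
88 [182.1 139.4] [705.  82.]
92 [193.5 137.7] [717.  80.]
96 [204.7 135.2] [728.  78.]
100 [215.8 131.9] [739.  74.]
104 [226.6 127.9] [750.  70.]
```

View pics/e.png

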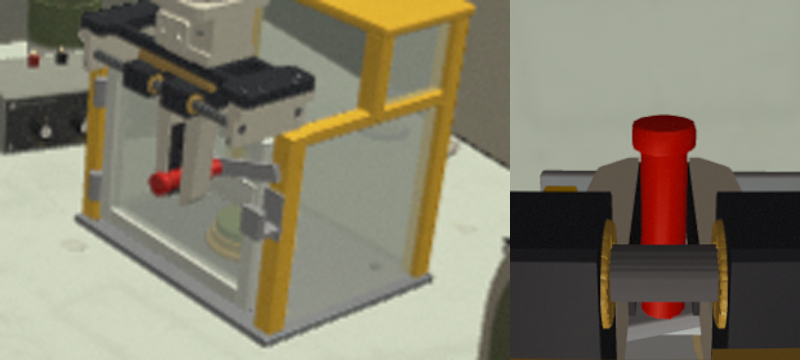

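The bar is visibly tilted up and clear of the catch, and the knob is gripped. Now I'll swing the gate along its arc.

{"api": "carry_out", "payload": {
  "deltas": [
    {"x":0.0021,"y":0.0113,"z":0,"ax":0,"ay":0,"az":-4},
    {"x":0.005,"y":0.0225,"z":0,"ax":0,"ay":0,"az":-8},
    {"x":0.0087,"y":0.0334,"z":0,"ax":0,"ay":0,"az":-12},
    {"x":0.0131,"y":0.044,"z":0,"ax":0,"ay":0,"az":-16},
    {"x":0.0183,"y":0.0543,"z":0,"ax":0,"ay":0,"az":-20},
    {"x":0.0241,"y":0.0643,"z":0,"ax":0,"ay":0,"az":-24},
    {"x":0.0306,"y":0.0738,"z":0,"ax":0,"ay":0,"az":-28},
    {"x":0.0306,"y":0.0738,"z":0,"ax":0,"ay":0,"az":-28}
  ]
}}

```text
time: 5.05
ee_pos: [555.9, 17.9, 116.2]
tool_rot: [[0.002, 0.302, 0.953], [0.001, 0.953, -0.302], [-1.0, 0.002, 0.002]]
force: [-2.8, 2.1, -1.0]
gripper_width: 13.4
```

{"api": "carry_out", "payload": {
  "deltas": [
    {"x":0.0072,"y":0.009,"z":0,"ax":0,"ay":0,"az":-4},
    {"x":0.015,"y":0.0175,"z":0,"ax":0,"ay":0,"az":-8},
    {"x":0.0234,"y":0.0254,"z":0,"ax":0,"ay":0,"az":-12},
    {"x":0.0323,"y":0.0327,"z":0,"ax":0,"ay":0,"az":-16},
    {"x":0.0417,"y":0.0394,"z":0,"ax":0,"ay":0,"az":-20},
    {"x":0.0515,"y":0.0454,"z":0,"ax":0,"ay":0,"az":-24},
    {"x":0.0515,"y":0.0454,"z":0,"ax":0,"ay":0,"az":-24}
  ]
}}

```text
time: 5.75
ee_pos: [607.7, 62.1, 116.0]
tool_rot: [[0.002, 0.663, 0.748], [0.001, 0.748, -0.663], [-1.0, 0.002, 0.001]]
force: [-1.3, 1.6, -2.2]
gripper_width: 13.5
```

{"api": "carry_out", "payload": {
  "deltas": [
    {"x":0,"y":0,"z":0,"ax":0,"ay":0,"az":0},
    {"x":0,"y":0,"z":0,"ax":0,"ay":0,"az":0},
    {"x":0,"y":0,"z":0,"ax":0,"ay":0,"az":0},
    {"x":0,"y":0,"z":0.02,"ax":0,"ay":0,"az":0},
    {"x":0,"y":0,"z":0.06,"ax":0,"ay":0,"az":0},
    {"x":0,"y":0,"z":0.1,"ax":0,"ay":0,"az":0},
    {"x":0,"y":0,"z":0.12,"ax":0,"ay":0,"az":0},
    {"x":0,"y":0,"z":0.12,"ax":0,"ay":0,"az":0}
  ],
  "fingers": 0.55
}}

```text
time: 6.55
ee_pos: [607.7, 61.0, 239.1]
tool_rot: [[0.006, 0.664, 0.747], [0.001, 0.747, -0.664], [-1.0, 0.004, 0.004]]
force: [-0.3, 0.9, 0.2]
gripper_width: 51.0
```

```bash
sed -i 's/O=np.array(\[602,-183.5,0.\]); a=np.radians(10.2)/O=np.array([603.5,-184,0.]); a=np.radians(10.5)/' h.py; python3 - <<'E'
from h import *
s=get_state();print(s["ee_pos"],s["joint_positions"])
c,p,d=snap("top");W=cloud(c,d)
hsv=cv2.cvtColor(p,cv2.COLOR_BGR2HSV)
rd=((hsv[...,0]<6)|(hsv[...,0]>174))&(hsv[...,1]>150)&(W[...,2]>60)&(W[...,0]>500)&(W[...,0]<760)&(W[...,1]>-80)&(W[...,1]<120)
Q=W[rd];print(len(Q),cv2.minAreaRect(Q[:,:2].astype(np.float32)),np.median(Q[:,2])) if len(Q) else 0
cv2.imwrite("pics/f.png",cv2.resize(p[120:320,280:540],(780,600),interpolation=2))
for th in range(40,104,4): print(th,np.round(gate(np.radians(th),110,-26,0)[:2]))
E
```

```text
[607.67877698  61.04041933 239.11255779] [ -3.87588435  25.34641631 -10.28295976 105.75320719   5.86616018
  49.06409406 -58.64138001]
23 ((591.4473266601562, 49.752620697021484), (15.327178955078125, 6.803760051727295), 48.671241760253906) 122.67174022249674
40 [578. -51.]
44 [580. -43.]
48 [583. -36.]
52 [587. -29.]
56 [591. -22.]
60 [595. -15.]
64 [600.  -9.]
68 [605.  -3.]
72 [611.   2.]
76 [617.   7.]
80 [623.  12.]
84 [630.  16.]
88 [637.  20.]
92 [644.  23.]
96 [652.  25.]
100 [659.  28.]
```

View pics/f.png

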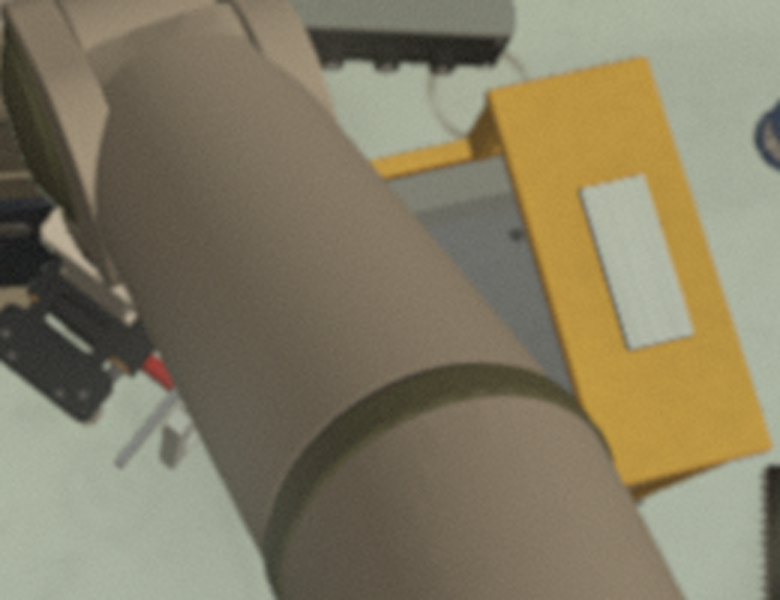

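{"api": "carry_out", "payload": {
  "deltas": [
    {"x":-0.004,"y":-0.016,"z":0,"ax":0,"ay":0,"az":8},
    {"x":-0.008,"y":-0.032,"z":0,"ax":0,"ay":0,"az":16},
    {"x":-0.013,"y":-0.048,"z":0,"ax":0,"ay":0,"az":24},
    {"x":-0.017,"y":-0.064,"z":0,"ax":0,"ay":0,"az":32},
    {"x":-0.021,"y":-0.08,"z":0,"ax":0,"ay":0,"az":40},
    {"x":-0.026,"y":-0.096,"z":0,"ax":0,"ay":0,"az":48},
    {"x":-0.03,"y":-0.112,"z":0,"ax":0,"ay":0,"az":56},
    {"x":-0.03,"y":-0.112,"z":-0.02,"ax":0,"ay":0,"az":56}
  ],
  "fingers": 0
}}

```text
time: 7.4
ee_pos: [575.9, -53.7, 215.5]
tool_rot: [[0.001, -0.25, 0.968], [-0.001, 0.968, 0.25], [-1.0, -0.001, 0.001]]
force: [0.5, -0.3, -0.1]
gripper_width: 0.7
```

{"api": "carry_out", "payload": {
  "deltas": [
    {"x":0,"y":0,"z":-0.03,"ax":0,"ay":0,"az":0},
    {"x":0,"y":0,"z":-0.06,"ax":0,"ay":0,"az":0},
    {"x":0,"y":0,"z":-0.085,"ax":0,"ay":0,"az":0},
    {"x":0,"y":0,"z":-0.097,"ax":0,"ay":0,"az":0},
    {"x":0,"y":0,"z":-0.097,"ax":0,"ay":0,"az":0}
  ]
}}

```text
time: 7.9
ee_pos: [574.6, -50.7, 116.4]
tool_rot: [[-0.004, -0.249, 0.969], [0.0, 0.969, 0.249], [-1.0, 0.001, -0.004]]
force: [-0.3, 0.0, 0.8]
gripper_width: 0.3
```

{"api": "carry_out", "payload": {
  "deltas": [
    {"x":0.005,"y":0.008,"z":0,"ax":0,"ay":0,"az":0},
    {"x":0.008,"y":0.015,"z":0,"ax":0,"ay":0,"az":0},
    {"x":0.012,"y":0.022,"z":0,"ax":0,"ay":0,"az":0},
    {"x":0.016,"y":0.029,"z":0,"ax":0,"ay":0,"az":0},
    {"x":0.02,"y":0.036,"z":0,"ax":0,"ay":0,"az":0},
    {"x":0.02,"y":0.036,"z":0,"ax":0,"ay":0,"az":0}
  ]
}}

```text
time: 8.5
ee_pos: [597.0, -12.9, 118.9]
tool_rot: [[0.001, -0.25, 0.968], [0.001, 0.968, 0.25], [-1.0, 0.001, 0.001]]
force: [-0.5, 0.0, 0.8]
gripper_width: 0.9
```

{"api": "carry_out", "payload": {
  "deltas": [
    {"x":0.005,"y":0.006,"z":0,"ax":0,"ay":0,"az":0},
    {"x":0.01,"y":0.012,"z":0,"ax":0,"ay":0,"az":0},
    {"x":0.016,"y":0.017,"z":0,"ax":0,"ay":0,"az":0},
    {"x":0.016,"y":0.017,"z":0,"ax":0,"ay":0,"az":0}
  ]
}}

```text
time: 8.9
ee_pos: [613.3, 3.6, 118.7]
tool_rot: [[0.001, -0.249, 0.968], [0.001, 0.968, 0.249], [-1.0, 0.001, 0.001]]
force: [0.3, -0.3, 0.3]
gripper_width: 0.6
```

{"api": "carry_out", "payload": {
  "deltas": [
    {"x":0.006,"y":0.005,"z":0,"ax":0,"ay":0,"az":0},
    {"x":0.012,"y":0.01,"z":0,"ax":0,"ay":0,"az":0},
    {"x":0.012,"y":0.01,"z":0,"ax":0,"ay":0,"az":0}
  ]
}}

```text
time: 9.2
ee_pos: [625.2, 13.6, 118.7]
tool_rot: [[0.001, -0.249, 0.969], [0.001, 0.969, 0.249], [-1.0, 0.001, 0.001]]
force: [-0.1, 0.7, 0.4]
gripper_width: 0.5
```

```bash
python3 - <<'E'
from h import *
s=get_state();print(s["ee_pos"],s["force"])
c,p,d=snap("scene");c2,p2,d2=snap("top")
cv2.imwrite("pics/g.png",np.hstack([cv2.resize(p[130:310,230:430],(400,360),interpolation=2),cv2.resize(p2[130:310,280:480],(400,360),interpolation=2)]))
E
```

```text
[625.23634094  13.55033976 118.69101213] [-0.07185551  0.6915982   0.44418732]
```

View pics/g.png

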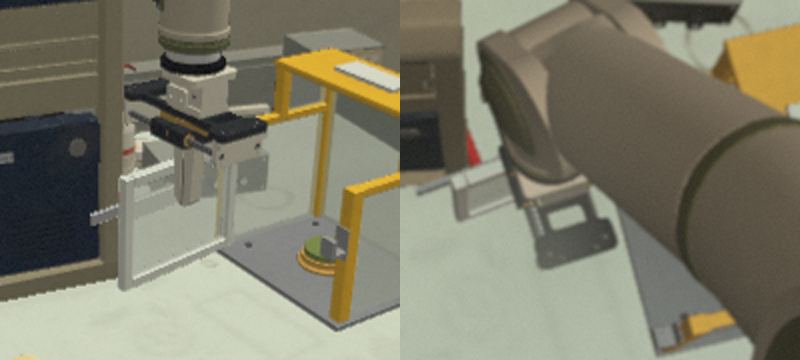

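```bash
cat > ga.py <<'E'
from h import *
def run():
    h=gate(0,0,0,0)[:2]
    for n in("scene","top"):
        c,p,d=snap(n);W=cloud(c,d);hsv=cv2.cvtColor(p,cv2.COLOR_BGR2HSV)
        # frame edge pixels in the picture: points at z 150..167 near gate radius
        r=np.hypot(W[...,0]-h[0],W[...,1]-h[1])
        m=(W[...,2]>152)&(W[...,2]<169)&(r>60)&(r<196)&(W[...,1]>-20)&(W[...,1]<115)&(W[...,0]<690)&(d>0)
        Q=W[m][:,:2]
        if len(Q)>20:
            a=190.5-np.degrees(np.arctan2(Q[:,1]-h[1],Q[:,0]-h[0])); f=r[m]>165
            print(n,len(Q),"theta pct",np.percentile(a,[10,50,90]).round(1),"end",f.sum(),np.percentile(a[f],[10,50,90]).round(1) if f.any() else "")
        m=((hsv[...,0]<6)|(hsv[...,0]>174))&(hsv[...,1]>150)&(W[...,2]>60)&(W[...,2]<150)&(W[...,0]>560)&(W[...,0]<780)&(W[...,1]>20)&(W[...,1]<130)
        Q=W[m]; print("red",len(Q),np.median(Q,0).round(1) if len(Q) else "")
run()
E
python3 ga.py
```

```text
scene 371 theta pct [61.6 80.2 92.6] end 159 [79.9 90.6 95.2]
red 0 
top 253 theta pct [79.7 81.8 91.5] end 144 [79.9 82.2 91.9]
red 41 [667.   78.5 122.8]
```

```bash
python3 - <<'E'
from h import *
D=np.load("ab.npz")
for n,i in(("scene","a"),("top","b")):
    c,p,d=snap(n);W=cloud(c,d);W0=cloud(c,D[i+"d"])
    T=(W0[...,0]>640)&(W0[...,0]<900)&(W0[...,1]>75)&(W0[...,1]<290);print("tower z max",np.percentile(W0[T][:,2],[50,90,98,100]))
    A=(W[...,2]>220)&(abs(D[i+"d"]-d)>40)&(W[...,0]>450)&(W[...,0]<900)
    Q=W[A]
    for z in range(200,700,60):
        q=Q[(Q[:,2]>z)&(Q[:,2]<=z+60)&(Q[:,1]>-80)]
        if len(q)>5: print(n,z,len(q),q.min(0).round(),q.max(0).round())
E
```

```text
tower z max [220.34356784 414.7748248  450.01755715 454.80606383]
scene 200 1240 [521. -44. 220.] [807. 532. 260.]
scene 260 834 [573. -29. 260.] [873. 531. 320.]
scene 320 1027 [578. -24. 320.] [872. 525. 380.]
scene 380 1144 [561. -44. 380.] [850. 503. 440.]
scene 440 1798 [535. -56. 440.] [887. 269. 500.]
scene 500 1779 [493. -57. 500.] [621.  63. 560.]
scene 560 1901 [451. -76. 560.] [581.  26. 620.]
scene 620 434 [450. -79. 620.] [532.   9. 637.]
tower z max [413.65740261 454.58280801 456.37276113 459.3439775 ]
top 200 1213 [525. -45. 220.] [883. 470. 260.]
top 260 359 [576. -19. 260.] [894. 494. 319.]
top 320 245 [582.  -6. 321.] [890. 530. 380.]
top 380 131 [569.  37. 380.] [899. 537. 440.]
top 440 1561 [541. -17. 441.] [894. 273. 500.]
top 500 2464 [521. -45. 500.] [665.  63. 560.]
top 560 2402 [475. -51. 560.] [605.  26. 620.]
top 620 3317 [450. -72. 620.] [563.   5. 680.]
top 680 3384 [450. -80. 680.] [519. -13. 740.]
```

```bash
python3 - <<'E'
from h import *
s=get_state()["ee_pos"][:2]
for th in(80,84,88,92,96,98): print(th,np.round(gate(np.radians(th),70,-26,0)[:2]-s,1))
E
```

```text
80 [ 13.5 -37.8]
84 [ 17.6 -34.6]
88 [ 21.8 -31.6]
92 [ 26.3 -28.9]
96 [ 31.  -26.6]
98 [ 33.3 -25.5]
```

{"api": "carry_out", "payload": {
  "deltas": [
    {"x":-0.002,"y":-0.02,"z":0,"ax":0,"ay":0,"az":-5},
    {"x":0.009,"y":-0.04,"z":0,"ax":0,"ay":0,"az":-10},
    {"x":0.0135,"y":-0.038,"z":0,"ax":0,"ay":0,"az":-14},
    {"x":0.0176,"y":-0.035,"z":0,"ax":0,"ay":0,"az":-14},
    {"x":0.022,"y":-0.032,"z":0,"ax":0,"ay":0,"az":-14},
    {"x":0.022,"y":-0.032,"z":0,"ax":0,"ay":0,"az":-14}
  ]
}}

```text
time: 10.1
ee_pos: [646.6, -18.2, 118.6]
tool_rot: [[0.0, -0.009, 1.0], [0.001, 1.0, 0.009], [-1.0, 0.001, 0.001]]
force: [-1.6, 0.3, -1.0]
gripper_width: 0.5
```

```bash
python3 ga.py; python3 -c "
from h import *
s=get_state();print(s['ee_pos'],s['force'])"
```

```text
scene 398 theta pct [69.3 87.2 92.5] end 126 [87.1 90.4 96.5]
red 0 
top 399 theta pct [86.9 89.1 91.9] end 117 [87.4 89.4 91.6]
red 43 [691.1  78.4 122.1]
[646.11554785 -18.8362215  118.58779234] [-0.22542044  0.0187267   0.32360199]
```

{"api": "carry_out", "payload": {
  "deltas": [
    {"x":0.004,"y":0.002,"z":0,"ax":0,"ay":0,"az":0},
    {"x":0.008,"y":0.004,"z":0,"ax":0,"ay":0,"az":0},
    {"x":0.0105,"y":0.006,"z":0,"ax":0,"ay":0,"az":0},
    {"x":0.0105,"y":0.006,"z":0,"ax":0,"ay":0,"az":0}
  ]
}}

```text
time: 10.6
ee_pos: [657.2, -13.0, 118.6]
tool_rot: [[0.001, -0.007, 1.0], [0.0, 1.0, 0.007], [-1.0, 0.0, 0.001]]
force: [-0.3, -0.8, 0.9]
gripper_width: 0.3
```

```bash
python3 ga.py; python3 -c "
from h import *
s=get_state();print(s['ee_pos'],s['force'])"
```

```text
scene 353 theta pct [71.1 93.3 96.8] end 82 [91.2 92.4 96.8]
red 0 
top 291 theta pct [93.  95.8 98.7] end 33 [91.4 91.9 95.6]
red 85 [721.   77.3 122.2]
[656.73899474 -13.44722028 118.59551275] [ 1.0678181   0.56624742 -0.05887066]
```

```bash
cat >> h.py <<'E'
from scipy.spatial.transform import Rotation as Ro
def tool(t,yaw=0,flip=1):
    "tool rotation: tilt t deg from vertical towards guard x, yaw about z"
    y=np.array([np.cos(G.a),np.sin(G.a),0]); x=np.array([y[1],-y[0],0]); t=np.radians(t)
    X=np.sin(t)*x-np.cos(t)*np.array([0,0,1]); Z=y*flip
    return Ro.from_euler("z",yaw,degrees=True)*Ro.from_matrix(np.c_[X,np.cross(Z,X),Z])
def plan(R,grasp):
    s=get_state(); rv=(R*Ro.from_matrix(s["tool_rot"]).inv()).as_rotvec(degrees=True)
    T=np.array(grasp)+19*R.as_matrix()[:,0]
    print("turn",rv.round(2),"shift",(T-s["ee_pos"]).round(1),"tcp",T.round(1))
E
python3 - <<'E'
from h import *
plan(tool(38),[501.5,260,150]); print(get_state()["joint_positions"])
E
```

```text
turn [-37.88  -3.6    9.74] shift [-153.1  261.9   16.4] tcp [503.6 248.5 135. ]
[  6.98645648  36.99400445 -16.59782209 105.01520451  15.44255638
  40.18374581 -17.93582825]
```

{"api": "carry_out", "payload": {
  "deltas": [
    {"x":-0.03,"y":0,"z":0,"ax":0,"ay":0,"az":0},
    {"x":-0.065,"y":0,"z":0,"ax":0,"ay":0,"az":0},
    {"x":-0.09,"y":0,"z":0.03,"ax":0,"ay":0,"az":0},
    {"x":-0.1,"y":0.01,"z":0.07,"ax":0,"ay":0,"az":0},
    {"x":-0.11,"y":0.05,"z":0.1,"ax":0,"ay":0,"az":0},
    {"x":-0.12,"y":0.09,"z":0.12,"ax":0,"ay":0,"az":0},
    {"x":-0.13,"y":0.13,"z":0.12,"ax":0,"ay":0,"az":0}
  ]
}}

```text
time: 11.4
ee_pos: [527.5, 117.9, 241.9]
tool_rot: [[0.005, -0.005, 1.0], [0.001, 1.0, 0.005], [-1.0, 0.001, 0.005]]
force: [1.0, -0.1, -0.0]
gripper_width: 0.5
```

```bash
python3 - <<'E'
from h import *
plan(tool(38),[501.5,260,150]);print(get_state()["joint_positions"])
E
```

```text
turn [-37.97  -3.28   9.72] shift [ -23.9  130.6 -106.8] tcp [503.6 248.5 135. ]
[ -2.63274274  21.2171731  -21.43728699 113.67361354  10.56633448
  46.62896011 -29.69382534]
```

Now I'll tilt the tool while moving over the weight, with the fingers open.

{"api": "carry_out", "payload": {
  "deltas": [
    {"x":-0.004,"y":0.02,"z":0,"ax":-6.3,"ay":-0.5,"az":1.6},
    {"x":-0.008,"y":0.045,"z":0,"ax":-12.7,"ay":-1.1,"az":3.2},
    {"x":-0.012,"y":0.07,"z":0,"ax":-19,"ay":-1.6,"az":4.9},
    {"x":-0.016,"y":0.09,"z":0,"ax":-25.3,"ay":-2.2,"az":6.5},
    {"x":-0.02,"y":0.11,"z":0,"ax":-31.6,"ay":-2.7,"az":8.1},
    {"x":-0.024,"y":0.131,"z":-0.03,"ax":-38,"ay":-3.3,"az":9.7},
    {"x":-0.024,"y":0.131,"z":-0.06,"ax":-38,"ay":-3.3,"az":9.7},
    {"x":-0.024,"y":0.131,"z":-0.06,"ax":-38,"ay":-3.3,"az":9.7}
  ],
  "fingers": 0.75
}}

```text
time: 12.2
ee_pos: [500.7, 247.9, 175.1]
tool_rot: [[0.105, -0.15, 0.983], [-0.61, 0.771, 0.183], [-0.785, -0.619, -0.011]]
force: [0.0, -1.3, 0.5]
gripper_width: 59.9
```

```bash
python3 - <<'E'
from h import *
s=get_state();print(s["joint_positions"],s["ee_pos"],s["tool_rot"])
c,p,d=snap("wrist");W=cloud(c,d);hsv=cv2.cvtColor(p,cv2.COLOR_BGR2HSV)
print(w2px(c,[[501.5,260,28],[491,376,34]]))
m=(W[...,2]>24)&(W[...,2]<33)&(abs(W[...,0]-501)<35)&(abs(W[...,1]-260)<35)&(d>0)
Q=W[m];print(len(Q));
if len(Q)>10: print(cv2.minEnclosingCircle(Q[:,:2].astype(np.float32)),Q.mean(0))
cv2.imwrite("pics/i.png",p)
plan(tool(38),[501.5,260,22])
E
```

```text
[-40.86090371  37.51833748 -13.05890748 106.61053198  36.9206731
  70.82666187 -65.75342583] [500.72212108 247.89726618 175.05259841] [[ 0.10512124 -0.15002403  0.98307798]
 [-0.61034353  0.77073621  0.18288378]
 [-0.78513075 -0.61924025 -0.01054545]]
[[ 324.86761031   86.40114416]
 [ 353.21166871 -144.80568929]]
1940
((504.15972900390625, 261.5016174316406), 16.6185302734375) [504.15300712 262.9731654   27.3069762 ]
turn [ 0.31 -0.41  0.1 ] shift [   1.7    1.6 -170.4] tcp [503.6 248.5   7. ]
```

View pics/i.png

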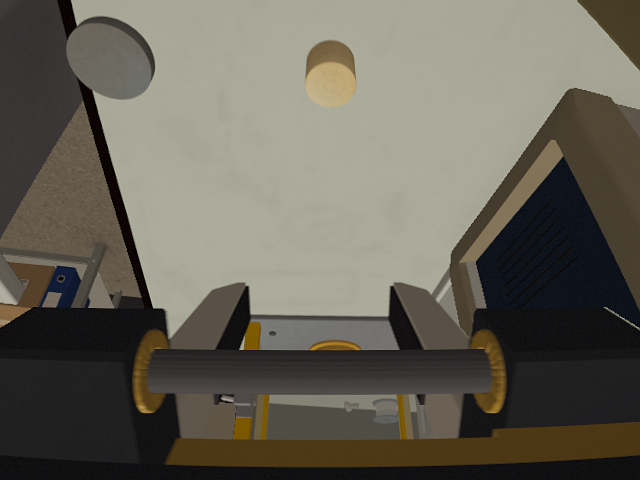

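{"api": "carry_out", "payload": {
  "deltas": [
    {"x":0.004,"y":0.002,"z":-0.04,"ax":0.3,"ay":-0.4,"az":0.1},
    {"x":0.004,"y":0.002,"z":-0.08,"ax":0.3,"ay":-0.4,"az":0.1},
    {"x":0.004,"y":0.002,"z":-0.115,"ax":0.3,"ay":-0.4,"az":0.1},
    {"x":0.004,"y":0.002,"z":-0.135,"ax":0.3,"ay":-0.4,"az":0.1},
    {"x":0.004,"y":0.002,"z":-0.145,"ax":0.3,"ay":-0.4,"az":0.1},
    {"x":0.004,"y":0.002,"z":-0.145,"ax":0.3,"ay":-0.4,"az":0.1},
    {"x":0.004,"y":0.002,"z":-0.145,"ax":0.3,"ay":-0.4,"az":0.1}
  ]
}}

```text
time: 12.95
ee_pos: [507.4, 249.5, 35.1]
tool_rot: [[0.115, -0.14, 0.984], [-0.603, 0.777, 0.181], [-0.79, -0.613, 0.005]]
force: [-0.5, 0.3, 0.1]
gripper_width: 69.9
```

```bash
python3 - <<'E'
from h import *
s=get_state();print(s["ee_pos"],s["force"])
plan(tool(38),[504,261.5,22])
E
```

```text
[507.38141542 249.52067522  35.08159413] [-0.51777745  0.27520822  0.14705411]
turn [-0.21  0.23  0.08] shift [ -1.2   0.5 -28.1] tcp [506.1 250.    7. ]
```

{"api": "carry_out", "payload": {
  "deltas": [
    {"x":0,"y":0,"z":-0.01,"ax":0,"ay":0,"az":0},
    {"x":0,"y":0,"z":-0.02,"ax":0,"ay":0,"az":0},
    {"x":0,"y":0,"z":-0.026,"ax":0,"ay":0,"az":0},
    {"x":0,"y":0,"z":-0.026,"ax":0,"ay":0,"az":0},
    {"x":0,"y":0,"z":-0.026,"ax":0,"ay":0,"az":0}
  ]
}}

```text
time: 13.45
ee_pos: [506.5, 249.3, 7.4]
tool_rot: [[0.114, -0.142, 0.983], [-0.604, 0.776, 0.182], [-0.789, -0.614, 0.003]]
force: [-0.6, 0.1, 0.5]
gripper_width: 69.7
```

{"api": "carry_out", "payload": {
  "deltas": [
    {"x":0,"y":0,"z":0,"ax":0,"ay":0,"az":0},
    {"x":0,"y":0,"z":0,"ax":0,"ay":0,"az":0},
    {"x":0,"y":0,"z":0,"ax":0,"ay":0,"az":0},
    {"x":0,"y":0,"z":0,"ax":0,"ay":0,"az":0},
    {"x":0,"y":0,"z":0,"ax":0,"ay":0,"az":0},
    {"x":0,"y":0,"z":0,"ax":0,"ay":0,"az":0}
  ],
  "fingers": 0,
  "grip_force": 25
}}

```text
time: 14.05
ee_pos: [506.7, 249.3, 7.7]
tool_rot: [[0.114, -0.141, 0.983], [-0.603, 0.777, 0.181], [-0.789, -0.614, 0.003]]
force: [0.1, 0.6, 0.9]
gripper_width: 31.2
```

{"api": "carry_out", "payload": {
  "deltas": [
    {"x":0,"y":0,"z":0.02,"ax":0,"ay":0,"az":0},
    {"x":0,"y":0,"z":0.06,"ax":0,"ay":0,"az":0},
    {"x":0,"y":-0.01,"z":0.11,"ax":0,"ay":0,"az":0},
    {"x":0,"y":-0.04,"z":0.15,"ax":0,"ay":0,"az":0},
    {"x":0.01,"y":-0.08,"z":0.18,"ax":0,"ay":0,"az":0},
    {"x":0.02,"y":-0.12,"z":0.2,"ax":0,"ay":0,"az":0},
    {"x":0.03,"y":-0.16,"z":0.215,"ax":0,"ay":0,"az":0},
    {"x":0.04,"y":-0.2,"z":0.225,"ax":0,"ay":0,"az":0}
  ]
}}

```text
time: 14.85
ee_pos: [546.9, 47.8, 233.9]
tool_rot: [[0.115, -0.14, 0.983], [-0.603, 0.777, 0.181], [-0.79, -0.613, 0.005]]
force: [-0.1, 1.5, -1.4]
gripper_width: 31.2
```

```bash
python3 - <<'E'
from h import *
s=get_state();print(s["ee_pos"],s["gripper_width"],s["joint_positions"],s["force"])
c=camera_model("wrist");P=np.array(c["pose"]);print("cam in tool",(s["tool_rot"].T@(P[:3,3]-s["ee_pos"])).round(1))
plan(tool(38),[600,-185,22+31]);X=tool(38).as_matrix()[:,0];print(X)
E
```

```text
[546.92680474  47.76539199 233.9206273 ] 31.16697551553351 [-25.64277984  27.89436398  -9.18008272 115.28592036  44.14904472
  63.27931632 -53.83809867] [-0.05388525  1.46172191 -1.42966492]
cam in tool [-166.3   70.     1.2]
turn [-0.2   0.23  0.05] shift [  55.2 -244.3 -195.9] tcp [ 602.1 -196.5   38. ]
[ 0.11219539 -0.60535217 -0.78801075]
```

{"api": "carry_out", "payload": {
  "deltas": [
    {"x":0.011,"y":-0.04,"z":-0.007,"ax":0,"ay":0,"az":0},
    {"x":0.022,"y":-0.08,"z":-0.015,"ax":0,"ay":0,"az":0},
    {"x":0.033,"y":-0.123,"z":-0.022,"ax":0,"ay":0,"az":0},
    {"x":0.033,"y":-0.123,"z":-0.022,"ax":0,"ay":0,"az":0},
    {"x":0.033,"y":-0.123,"z":-0.022,"ax":0,"ay":0,"az":0}
  ]
}}

```text
time: 15.35
ee_pos: [579.1, -74.8, 210.4]
tool_rot: [[0.112, -0.14, 0.984], [-0.604, 0.777, 0.179], [-0.789, -0.614, 0.003]]
force: [-0.7, -0.3, -1.9]
gripper_width: 31.3
```

```bash
python3 - <<'E'
from h import *
s=get_state();print(s["ee_pos"],s["gripper_width"])
c,p,d=snap("wrist");W=cloud(c,d);hsv=cv2.cvtColor(p,cv2.COLOR_BGR2HSV)
cv2.imwrite("pics/j.png",p)
m=(W[...,2]>26)&(W[...,2]<37)&(abs(W[...,0]-603)<50)&(abs(W[...,1]+184)<50)&(d>0)
g=m&(hsv[...,0]>28)&(hsv[...,0]<65)&(hsv[...,1]>60)
for k in(m,g):
    Q=W[k];print(len(Q), (cv2.minEnclosingCircle(Q[:,:2].astype(np.float32)),Q.mean(0),Q.min(0),Q.max(0)) if len(Q)>5 else"")
print(w2px(c,[[603,-184.5,31]]))
plan(tool(38),[600,-185,22+31])
E
```

```text
[579.12031515 -74.79819308 210.41276913] 31.300550355388403
3003 (((603.5379028320312, -183.7437744140625), 33.091278076171875), array([ 603.49982555, -180.46802044,   30.38897349]), array([ 572.50020585, -216.7545862 ,   26.05936568]), array([ 635.59629073, -150.65260106,   32.39837356]))
2972 (((603.853515625, -183.1277618408203), 32.47653579711914), array([ 603.41432092, -180.19016836,   30.38759236]), array([ 572.50020585, -215.37777727,   26.05936568]), array([ 635.59629073, -150.65260106,   32.39837356]))
[[321.96974028 191.0076808 ]]
turn [-0.2   0.14  0.07] shift [  22.7 -123.2 -172.4] tcp [ 602.1 -196.5   38. ]
```

View pics/j.png

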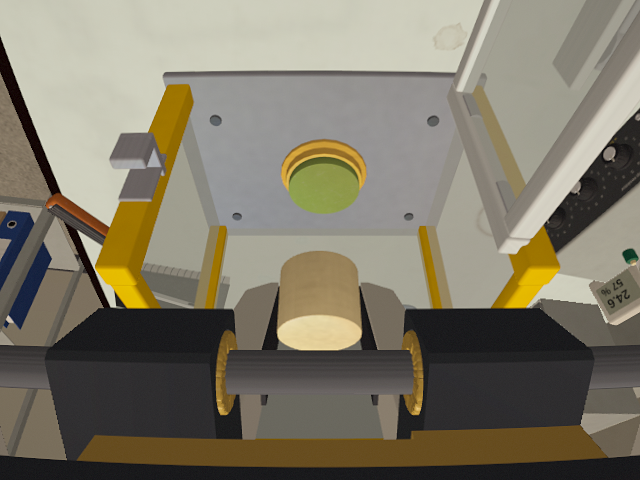

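{"api": "carry_out", "payload": {
  "deltas": [
    {"x":0.003,"y":-0.015,"z":-0.02,"ax":0,"ay":0,"az":0},
    {"x":0.006,"y":-0.03,"z":-0.039,"ax":0,"ay":0,"az":0},
    {"x":0.009,"y":-0.045,"z":-0.058,"ax":0,"ay":0,"az":0},
    {"x":0.012,"y":-0.06,"z":-0.077,"ax":0,"ay":0,"az":0},
    {"x":0.015,"y":-0.075,"z":-0.097,"ax":0,"ay":0,"az":0},
    {"x":0.018,"y":-0.09,"z":-0.116,"ax":0,"ay":0,"az":0},
    {"x":0.018,"y":-0.09,"z":-0.116,"ax":0,"ay":0,"az":0}
  ]
}}

```text
time: 16.1
ee_pos: [596.9, -163.7, 92.8]
tool_rot: [[0.111, -0.143, 0.983], [-0.604, 0.776, 0.181], [-0.789, -0.614, 0.0]]
force: [-0.4, -0.9, -0.8]
gripper_width: 31.4
```

{"api": "carry_out", "payload": {
  "deltas": [
    {"x":0.002,"y":-0.009,"z":-0.011,"ax":0,"ay":0,"az":0},
    {"x":0.004,"y":-0.019,"z":-0.022,"ax":0,"ay":0,"az":0},
    {"x":0.006,"y":-0.03,"z":-0.032,"ax":0,"ay":0,"az":0},
    {"x":0.006,"y":-0.031,"z":-0.038,"ax":0,"ay":0,"az":0},
    {"x":0.006,"y":-0.031,"z":-0.038,"ax":0,"ay":0,"az":0},
    {"x":0.006,"y":-0.031,"z":-0.038,"ax":0,"ay":0,"az":0}
  ]
}}

```text
time: 16.7
ee_pos: [604.1, -193.1, 57.0]
tool_rot: [[0.115, -0.142, 0.983], [-0.603, 0.777, 0.183], [-0.79, -0.613, 0.004]]
force: [0.4, 1.4, -1.7]
gripper_width: 31.4
```

{"api": "carry_out", "payload": {
  "deltas": [
    {"x":-0.001,"y":-0.002,"z":-0.005,"ax":0,"ay":0,"az":0},
    {"x":-0.001,"y":-0.003,"z":-0.01,"ax":0,"ay":0,"az":0},
    {"x":-0.001,"y":-0.003,"z":-0.014,"ax":0,"ay":0,"az":0},
    {"x":-0.001,"y":-0.003,"z":-0.014,"ax":0,"ay":0,"az":0},
    {"x":-0.001,"y":-0.003,"z":-0.014,"ax":0,"ay":0,"az":0}
  ]
}}

```text
time: 17.2
ee_pos: [602.5, -197.6, 42.4]
tool_rot: [[0.113, -0.142, 0.983], [-0.603, 0.777, 0.181], [-0.789, -0.614, 0.003]]
force: [-0.1, 0.1, -1.1]
gripper_width: 31.5
```

```bash
python3 - <<'E'
from h import *
s=get_state();print(s["ee_pos"],s["force"])
c,p,d=snap("wrist");W=cloud(c,d)
m=(abs(W[...,0]-602)<40)&(abs(W[...,1]+184)<40)&(W[...,2]>20)&(W[...,2]<80)&(d>0)
Q=W[m];print(np.histogram(Q[:,2],bins=range(20,82,4)))
T=Q[Q[:,2]>Q[:,2].max()-6];print(T.mean(0),cv2.minEnclosingCircle(T[:,:2].astype(np.float32)))
E
```

```text
[ 602.51653063 -197.6425286    42.3974772 ] [-0.09369279  0.07073038 -1.12107668]
(array([2393, 1132, 7531,  232,  773,  931, 1029, 1116, 1226, 1314, 3387,
        634,  637,  621,  546]), array([20, 24, 28, 32, 36, 40, 44, 48, 52, 56, 60, 64, 68, 72, 76, 80]))
[ 596.21603267 -158.93097985   76.93503655] ((596.551025390625, -160.38760375976562), 25.76416015625)
```

{"api": "carry_out", "payload": {
  "deltas": [
    {"x":0,"y":0.001,"z":-0.001,"ax":0,"ay":0,"az":0},
    {"x":0,"y":0.001,"z":-0.002,"ax":0,"ay":0,"az":0},
    {"x":0,"y":0.001,"z":-0.003,"ax":0,"ay":0,"az":0},
    {"x":0,"y":0.001,"z":-0.003,"ax":0,"ay":0,"az":0}
  ]
}}

```text
time: 17.65
ee_pos: [602.6, -196.6, 39.5]
tool_rot: [[0.114, -0.141, 0.983], [-0.603, 0.777, 0.181], [-0.789, -0.614, 0.003]]
force: [-0.7, -0.1, -1.0]
gripper_width: 31.6
```

{"api": "carry_out", "payload": {
  "deltas": [
    {"x":0,"y":0,"z":-0.001,"ax":0,"ay":0,"az":0},
    {"x":0,"y":0,"z":-0.001,"ax":0,"ay":0,"az":0},
    {"x":0,"y":0,"z":-0.001,"ax":0,"ay":0,"az":0}
  ]
}}

```text
time: 17.95
ee_pos: [602.7, -196.7, 38.7]
tool_rot: [[0.114, -0.141, 0.983], [-0.603, 0.777, 0.181], [-0.789, -0.614, 0.003]]
force: [-0.4, -0.1, 0.2]
gripper_width: 31.8
```

Almost in contact, so I'll go down in half-millimetre steps.

{"api": "carry_out", "payload": {
  "deltas": [
    {"x":0,"y":0,"z":-0.0005,"ax":0,"ay":0,"az":0},
    {"x":0,"y":0,"z":-0.0007,"ax":0,"ay":0,"az":0},
    {"x":0,"y":0,"z":-0.0007,"ax":0,"ay":0,"az":0}
  ]
}}

```text
time: 18.25
ee_pos: [602.7, -196.7, 38.7]
tool_rot: [[0.114, -0.141, 0.983], [-0.604, 0.776, 0.181], [-0.789, -0.615, 0.003]]
force: [-1.8, 3.3, 8.5]
gripper_width: 31.7
```

{"api": "carry_out", "payload": {
  "deltas": [
    {"x":0,"y":0,"z":0,"ax":0,"ay":0,"az":0},
    {"x":0,"y":0,"z":0,"ax":0,"ay":0,"az":0},
    {"x":0,"y":0,"z":0,"ax":0,"ay":0,"az":0},
    {"x":0,"y":0,"z":0,"ax":0,"ay":0,"az":0}
  ],
  "fingers": 0.55
}}

```text
time: 18.65
ee_pos: [602.6, -196.7, 37.8]
tool_rot: [[0.114, -0.141, 0.983], [-0.603, 0.777, 0.181], [-0.789, -0.614, 0.003]]
force: [-0.0, -0.1, 0.1]
gripper_width: 50.7
```

{"api": "carry_out", "payload": {
  "deltas": [
    {"x":-0.001,"y":0.006,"z":0.008,"ax":0,"ay":0,"az":0},
    {"x":-0.003,"y":0.018,"z":0.024,"ax":0,"ay":0,"az":0},
    {"x":-0.007,"y":0.036,"z":0.047,"ax":0,"ay":0,"az":0},
    {"x":-0.01,"y":0.054,"z":0.071,"ax":0,"ay":0,"az":0},
    {"x":-0.014,"y":0.073,"z":0.095,"ax":0,"ay":0,"az":0},
    {"x":-0.017,"y":0.091,"z":0.118,"ax":0,"ay":0,"az":0},
    {"x":-0.02,"y":0.109,"z":0.142,"ax":0,"ay":0,"az":0},
    {"x":-0.024,"y":0.127,"z":0.166,"ax":0,"ay":0,"az":0}
  ]
}}

```text
time: 19.45
ee_pos: [578.0, -68.4, 205.4]
tool_rot: [[0.114, -0.142, 0.983], [-0.603, 0.777, 0.182], [-0.79, -0.613, 0.003]]
force: [0.4, 0.2, -0.1]
gripper_width: 51.2
```

```bash
python3 - <<'E'
from h import *
s=get_state();print(s["ee_pos"],s["gripper_width"],s["force"])
c,p,d=snap("wrist","k.png");W=cloud(c,d)
cv2.imwrite("pics/k.png",p)
m=(W[...,2]>54)&(W[...,2]<66)&(abs(W[...,0]-602)<35)&(abs(W[...,1]+184)<35)&(d>0)
Q=W[m];print("weight top",len(Q),cv2.minEnclosingCircle(Q[Q[:,2]>56][:,:2].astype(np.float32)),Q.mean(0))
A=np.c_[Q[:,:2]-Q[:,:2].mean(0),np.ones(len(Q))];print("slope",np.linalg.lstsq(A,Q[:,2],rcond=None)[0])
E
```

```text
[578.02946766 -68.39592196 205.36400263] 51.16557662303514 [ 0.38319899  0.19324812 -0.06642205]
weight top 841 ((601.906982421875, -183.88217163085938), 16.54778289794922) [ 601.0220479  -181.78594933   58.19007803]
slope [ 7.39541025e-03 -5.05859688e-02  5.81900780e+01]
```

View pics/k.png

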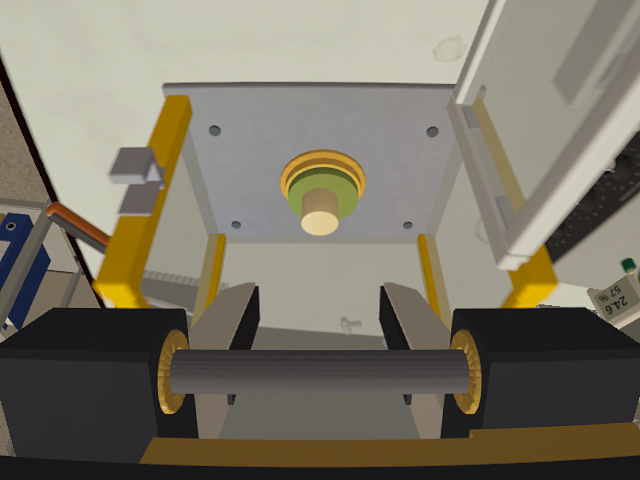

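The weight stands upright at (320,210) on the disc, about 2 mm off centre. I'll clear the arm and check the gate.

{"api": "carry_out", "payload": {
  "deltas": [
    {"x":-0.005,"y":0.018,"z":0.024,"ax":0,"ay":0,"az":0},
    {"x":-0.015,"y":0.036,"z":0.048,"ax":0,"ay":0,"az":0},
    {"x":-0.04,"y":0.05,"z":0.07,"ax":0,"ay":0,"az":0},
    {"x":-0.07,"y":0.06,"z":0.08,"ax":0,"ay":0,"az":0},
    {"x":-0.1,"y":0.07,"z":0.08,"ax":0,"ay":0,"az":0},
    {"x":-0.1,"y":0.07,"z":0.08,"ax":0,"ay":0,"az":0},
    {"x":-0.1,"y":0.07,"z":0.08,"ax":0,"ay":0,"az":0}
  ]
}}

```text
time: 20.2
ee_pos: [478.5, 0.7, 284.4]
tool_rot: [[0.115, -0.142, 0.983], [-0.603, 0.777, 0.183], [-0.79, -0.614, 0.004]]
force: [0.4, -0.8, 0.3]
gripper_width: 50.9
```

```bash
python3 ga.py; python3 - <<'E'
from h import *
s=get_state();print(s["ee_pos"],s["force"],s["time"],np.abs(s["dq"]).max())
c,p,d=snap("scene");c2,p2,d2=snap("top")
cv2.imwrite("pics/l.png",np.hstack([cv2.resize(p[130:310,230:430],(400,360),interpolation=2),cv2.resize(p2[130:310,280:480],(400,360),interpolation=2)]))
E
```

```text
scene 320 theta pct [91.3 93.6 97.3] end 89 [91.3 92.7 96.8]
red 0 
top 458 theta pct [92.  95.4 99.3] end 36 [91.5 91.9 95.4]
red 85 [721.1  77.3 122.4]
[4.79212138e+02 1.75241599e-01 2.84051782e+02] [-0.31145356  0.09906294  0.92668378] 20.3 0.5218554230523859
```

View pics/l.png

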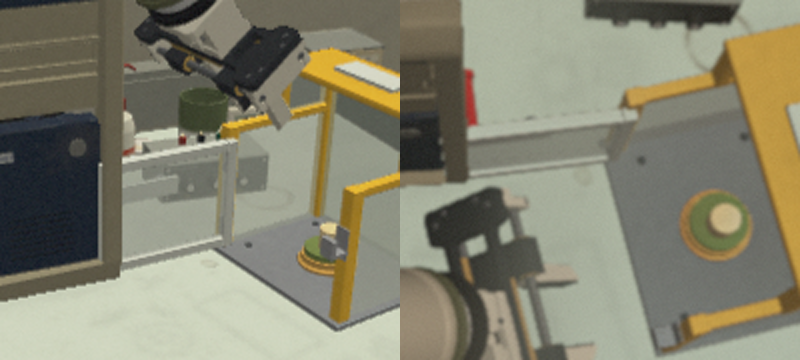

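```bash
python3 -c "
from station import *
print(job_done())"
```

```text
the job is handed in; nothing more can be done
None
```

The task was carried out and handed in at about 20.3 s of the 67 s allowed; the hand-in reports no verdict. I gripped the red knob and lifted the bar out of its catch while the gate was shut. I then swung the gate to about 52° by the knob, let go, and pushed it the rest of the way from the inside with closed fingers. The brass weight was picked up with the tool tilted 38° and set down on the disc with about 8 N of contact before I released it.

**Last checks:**
- **Gate:** about 95° (1.6–1.7 rad). The angle readings scattered between 91° and 99°, all above the 80° (1.4 rad) needed.
- **Latch:** the knob's top was at 122 mm, which is level, so the bar hangs at its rest.
- **Weight:** upright on the disc, about 2 mm off centre. A plane fitted to its top showed a slope of 0.05; I take this as camera noise, since the picture shows it standing flat.
- **Arm:** clear of everything, with forces near zero. I did not re-measure the knobbed weight at the end, but nothing went near it.

**Disagreement:** the cameras place the computer tower where the open gate's knob, and near the end the bar, should have touched it. No resistance was felt and the gate opened fully.

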